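# Clamp the mortise piece under the ratchet hold-down

## Task

Get the mortise piece ready for chopping: slide it along the jig's channel until its end is home against the wooden stop. Then press the hold-down's thumb plate to free the ratchet pawl, keep it pressed while you push the arm right down past the teeth to its stop, so that the rubber foot clamps the piece, and let go so that the pawl locks in the last notch. Do it all by pushing and pressing with the fingertips, lift nothing, and leave the tape measure, tape roll and marking gauge where they lie.

Things in the scene. Friction and masses are not known exactly. Their poses are not given: they have to be found in the camera images.
- jig: Fixed plywood jig, board 262 x 290 x 18 mm. Origin on the bench under the point where the foot comes down; y runs along the channel to its open end (the robot's left), x away from the robot to the arm's bracket, z up. The arm swings in the plane y = 0; in that plane stands a toothed steel quadrant, x = 35 to 130 mm, top 210 mm over the bench.
- channel_open_end (a point): On the channel's floor (18 mm over the bench), mid-width, at its open end, y = 205 mm in the jig's frame; axes of the jig. The channel is 48 mm wide; over its floor the back fence (+x side) is 26 mm high, the front rail (-x side) 12 mm, the stop 40 mm.
- stop_face (a point): Centre of the face of the wooden stop that the piece shall meet: x = 0, y = -27 mm in the jig's frame, 22.5 mm over the channel's floor; axes of the jig.
- pivot_pin (a point): Pin on which the hold-down arm swings, 115 mm over the bench, x = 150, y = 0 mm in the jig's frame; axes of the jig. The arm reaches from it towards the robot (-x), over the channel, 293 mm long.
- clamp_arm (a joint): Hinge of the arm: 0 raised, grows downward, 0.48 rad down on its stop (arm level). Starts near 0.1, blocked by the pawl; notches are 0.096 rad apart, the last at 0.48. With the pawl free it sinks by its weight or follows the finger. From about 0.42 on the spring foot pushes back (8 N at the foot when down, 2 to 4 N at the thumb plate); unlocked, the arm would rise again.
- pawl (a joint): Hinge of the spring pawl, a bell crank on the arm: 0 with its nose seated in a notch, 0.15 with the thumb plate pressed down onto the grip; the nose is clear of the teeth from about 0.09. Takes about 2 N at the thumb plate to start, 4 to 5 N fully pressed; pressed too little it catches in the next notch on the way. It springs back when let go; left at about 0.09 its nose stands on a tooth, not locked.
- thumb_plate (a point): Centre of the top face of the ribbed steel thumb plate at the arm's near end, 52 mm along the arm x 38 mm, with a 4 mm lip on its outer edge. x axis along the arm to the pin, z out of the plate. 247 mm from the pin; 0.23 m over the bench at first, 0.13 m when pressed with the arm down, some 30 mm nearer the robot. Pressing moves it 19 mm, onto an 18 mm thick rubber grip that is part of the arm.
- piece_centre (a point): Centre, half-way up, of the loose pine mortise piece, 150 x 45 x 45 mm, 0.11 to 0.22 kg, lying in the channel with 1.5 mm play each side. Its y axis runs along its length to the end to be pushed, z up. It starts 30 to 75 mm short of the stop; home, this point is 75 mm from the stop's face.
- piece_push_end (a point): Centre of the piece's end face away from the stop, the end to push on; 40 mm over the bench. Axes as piece_centre: push towards -y.
- foot_face (a point): Centre of the lower face of the round rubber spring foot, 29 mm across, under the arm 150 mm from its pin. It comes down on the piece 27 mm from the stop.
- tape: Yellow tape measure, 61 x 74 x 72 mm, a bystander; origin under its middle.
- tape_roll: Roll of masking tape lying flat, 92 mm across, 24 mm high, a bystander; origin under its middle.
- gauge: Wooden marking gauge, 60 x 210 x 55 mm, a bystander; origin under its middle.
Mind the look-alikes: they are no part of the job. Leave any turquoise look-alike of the part that bears piece_centre alone.

How it is judged:
By the outcome, as a careful person would: the job done as asked, in the order asked, and still so for the second after the job is handed in, with the robot touching nothing.
It also fails if it takes over 58 s, if anything falls off the work surface, if the arm or the gripper's body presses on something with over 40 N, if the wrist force passes 120 N, or if a joint passes its speed limit or range.

## Robot

A 7-joint arm with a two-finger parallel gripper is mounted at the origin on a cart in front of the work surface, level with it; the furniture and walls round the work are solid. World frame = base frame: x ahead of the robot, y to its left, z up, the work surface at z = 0. Lengths are in mm, angles in rad, forces in N, time in s.
With the tool pointing down it reaches from about 425 to 875 mm from the base axis. Payload 9.9 kg.
Tool frame: the origin (TCP) lies between the finger pads; the fingertips stand 8 mm ahead of it and the grasp point (between the pads) lies 11 mm behind it (r.tips_ahead is the z of the fingertips in the tool frame, in mm); z points along the fingers, y is the line along which they close (so a half turn about z gives the same grasp; the last joint's range is limited). The gripper opens to 85 mm and grips with 20 to 120 N. Pads are 22 mm wide; open, the fingers measure 114 mm over their backs; the gripper's body (76 mm by 85 mm) begins 54 mm behind the grasp point. The pads swing forward as they close: fully open they stand 13 mm farther back than shut.
Start: joints at [1.237, 0.576, 0.025, 1.437, -0.015, 1.129, -0.057], TCP at [166.871, -654.051, 239.289] pointing down, gripper open.
Joint ranges: [-2.76, 2.76], [-0.34, 2.15], [-1.52, 1.57], [0.19, 2.46], [-1.09, 4.23], [0.17, 1.99], [-2.82, 2.82]. Speed limits (rad/s): [2.22, 2.22, 3.01, 3.01, 3.14, 3.14, 3.14].

## Interface

Orientations are given as a unit quaternion [x, y, z, w].
In Python, from cell import r, eyes gives the robot as it stands. The module is installed in compiled form; this text tells all that it offers.
- The arm moves only by the tool step_arm, never from a script. Its argument "plan" is a list of rows, each a list of 6 numbers: the shift along the tool's x, y, z in cm, then the turn, a rotation vector about the tool's x, y, z in rad. A call has 1 to 20 rows; each row is the pose to reach, as a shift and turn from the pose commanded when the call began, along the tool's axes at that moment; what a row does not reach only later rows make up. A row lasts 1/12 s, in which the tool goes at most 41.7 mm and 7.16 degrees, less where a joint would pass 70% of its speed; a pose out of reach is approached as far as the arm can. A call with a gripper value outside its range is refused whole. "hand" is the finger opening in cm, from 0 to 8.54, set as the call begins (left out, the last holds). The fingers move at their own pace and stop on an object; the grip force is fixed at half the most. Time passes only in rows, so rows that repeat a pose let the fingers close. It gives the time, the measured TCP pose, the force, the opening and the grip force at its end, in the units of the state.
- r.sense(): the state, without advancing time (a new reading comes with each control period).
- eyes.capture(name): name is "scene" or "top" or "wrist"; returns (picture, depth): 480x640x3 uint8, red, green, blue; 480x640 float32, mm along the optical axis (not along the pixel's ray), 0 where there is no reading.
- eyes.camera_params(name): a dict with "fx", "fy", "cx", "cy" (pixels), "origin" and "orientation" of the camera in the world; the wrist camera has in their place "hand_eye" (4x4, takes a point from camera to tool coordinates, whose origin is the TCP and whose axes are the flange's). Camera axes: x right, y up, looking along -z (the intrinsics and any distortion apply to the point x, -y, -z); pixel columns grow to the right and rows downward; lengths in mm; the calibration is good to about 2 mm. A picture is of the moment at which its call begins: read the wrist's pose just before it. camera_params takes no time and is no camera call.
- r.hand_in(): hands the job in; it is judged then, once.
The state is a dict: "time_s": time; "joints": joint angles; "qvel": joint speeds; "effort": joint torques, N m; "tcp_pos": TCP position; "eef_rot": TCP orientation; "contact_force": force on the tool from outside, world axes, zero at the start; "wrist_torque": the same for the moment, N m; "grip_width": finger opening in mm; "finger_force": force on a finger pad.
Only numpy, scipy, OpenCV 4.12 (cv2) and the standard library are available. Lean on these libraries where they do the work, as an engineer would, in place of code of your own. Each camera call takes 0.05 s, during which the arm holds its last target. There are 200 camera calls.

## Working session

There is one attempt and no reset: what is moved stays moved. The work goes in short steps, Python scripts to look and compute and a tool call to move; the robot and the scene stay as the last step left them, time stands still between calls to the robot, and variables do not carry over. Pictures are saved under pics/ and viewed, at most 10 in all, crops included, and the job is handed in when it is done.

Besides the shell and the picture viewer there is one more tool, called after "Call:" by a JSON object that holds its "name" and its "arguments". step_arm: Moves the arm, as the interface text tells. Its arguments: {"type":"object","properties":{"plan":{"type":"array","items":{"type":"array","items":{"type":"number"}}},"hand":{"type":"number"}},"required":["plan"]}

```bash
mkdir -p pics; python3 - <<'E'
from cell import r, eyes
import cv2,numpy as np
print(r.sense())
for n in("scene","top"):
    p,d=eyes.capture(n); cv2.imwrite(f"pics/{n}0.png",p[:,:,::-1]); np.save(f"{n}0.npy",d); print(n,eyes.camera_params(n))
print(eyes.camera_params("wrist"))
E
```

```text
{'time_s': 0.0, 'joints': array([ 1.23718839,  0.57653979,  0.02484904,  1.43792173, -0.0149756 ,
        1.12900603, -0.05649785]), 'qvel': array([-4.86974160e-05,  3.32892821e-04,  5.45400770e-05, -5.22348234e-04,
       -1.41091096e-04, -1.27433729e-04,  1.58260757e-03]), 'effort': array([ 1.75618487e-03, -7.65750003e+01,  2.25145563e+00, -2.85962284e+01,
        1.51556282e-02,  1.29464763e-02,  1.04156854e-05]), 'tcp_pos': array([ 166.75613724, -653.61375386,  238.43277125]), 'eef_rot': array([ 9.92206642e-01,  1.24600425e-01, -1.61365033e-04, -8.29606165e-04]), 'contact_force': array([-0.44005313, -0.35023458,  0.31516246]), 'wrist_torque': array([ 0.01546784, -0.0436862 , -0.04054002]), 'finger_force': 0.0, 'grip_width': 85.5202783027549}
scene {'fx': 621.5701615956565, 'fy': 621.5701615956565, 'cx': 321.31643072814063, 'cy': 235.65735919763978, 'origin': array([-214.27994918,  588.74021839, 1290.46749436]), 'orientation': array([-0.16514424,  0.30358852,  0.83084878, -0.4361785 ])}
top {'fx': 533.1044280494916, 'fy': 533.1044280494916, 'cx': 313.49062980248493, 'cy': 241.21495788571926, 'origin': array([ 432.57597814,   89.80316095, 1386.48581245]), 'orientation': array([ 0.04169384, -0.04157649, -0.69671057,  0.71493174])}
{'fx': 423.27585212969296, 'fy': 423.27585212969296, 'cx': 319.1592760591235, 'cy': 236.9129505624196, 'hand_eye': array([[ 9.60915656e-04,  9.59623423e-01,  2.81286264e-01,
         7.25750451e+01],
       [ 9.99999099e-01, -6.58349176e-04, -1.17015134e-03,
        -8.06035422e-01],
       [-9.37720058e-04,  2.81287135e-01, -9.59623191e-01,
        -1.33523210e+02],
       [ 0.00000000e+00,  0.00000000e+00,  0.00000000e+00,
         1.00000000e+00]])}
```

View pics/scene0.png

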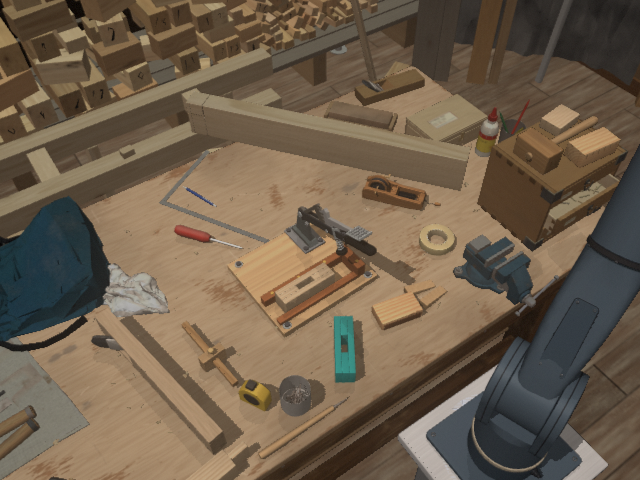

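View pics/top0.png

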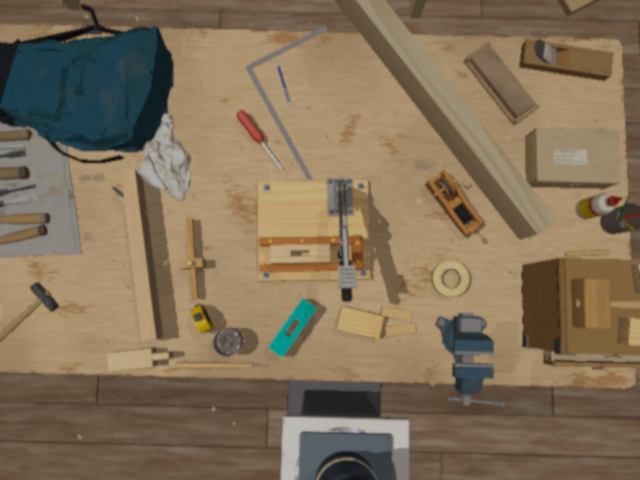

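The scene view shows the jig with the piece in its channel at (305,285) and the turquoise look-alike at (345,350). In the top view the channel runs from (260,252) to the stop at (357,252), and the thumb plate is at (346,275). I'll enlarge this area and deproject some pixels.

```bash
cat > h.py <<'E'
import numpy as np,cv2
from cell import r,eyes
from scipy.spatial.transform import Rotation as R
def px2w(n,u,v,d,pose=None):
    c=eyes.camera_params(n); z=d
    p=np.array([(u-c['cx'])*z/c['fx'],-(v-c['cy'])*z/c['fy'],-z])
    if n=='wrist':
        H=c['hand_eye']; p=H[:3,:3]@p+H[:3,3]
        return R.from_quat(pose['eef_rot']).apply(p)+pose['tcp_pos']
    return R.from_quat(c['orientation']).apply(p)+c['origin']
def w2px(n,P):
    c=eyes.camera_params(n); p=R.from_quat(c['orientation']).inv().apply(np.array(P)-c['origin'])
    return c['cx']-c['fx']*p[0]/p[2], c['cy']+c['fy']*p[1]/p[2]
E
python3 - <<'E'
from h import *
a=cv2.imread('pics/top0.png')[170:310,245:385]; b=cv2.imread('pics/scene0.png')[195:335,220:385]
cv2.imwrite('pics/topc.png',cv2.resize(a,(600,600),interpolation=cv2.INTER_CUBIC)); cv2.imwrite('pics/scenec.png',cv2.resize(b,(700,594),interpolation=cv2.INTER_CUBIC))
E
```

```text
(no output)
```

View pics/topc.png

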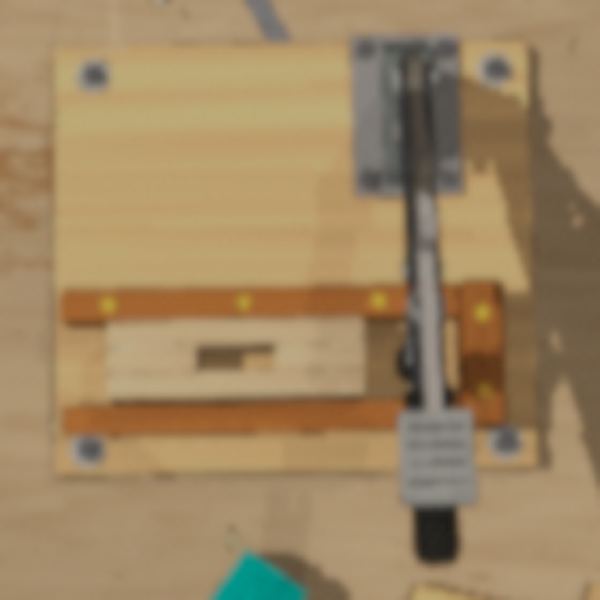

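View pics/scenec.png

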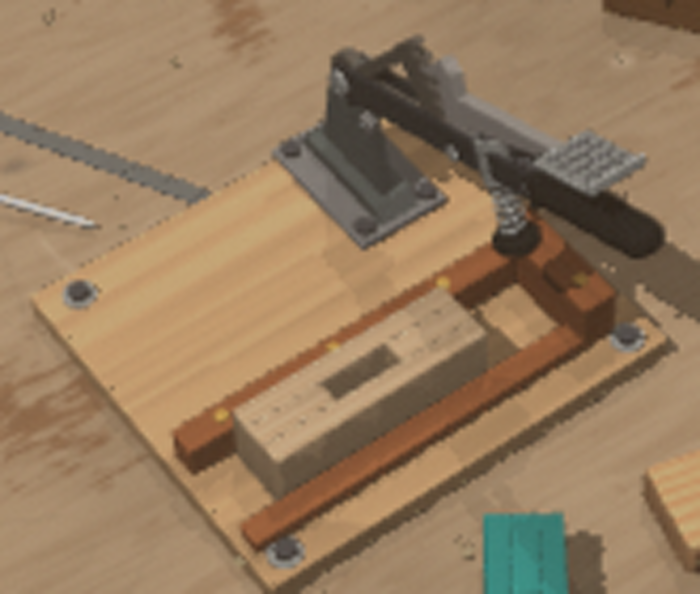

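```bash
cat >> h.py <<'E'
def ray(n,u,v,z,pose=None):
    a=px2w(n,u,v,1,pose);b=px2w(n,u,v,1000,pose);return a+(b-a)*(z-a[2])/(b[2]-a[2])
E
python3 - <<'E'
from h import *
np.set_printoptions(precision=1,suppress=True)
f=lambda u,v:(245+u/4.2857-.4,170+v/4.2857-.4)
for nm,z,L in(("board",18,[(55,42),(57,472),(530,42),(545,468)]),("piece top",63,[(108,320),(108,400),(365,317),(365,395)]),("stop",58,[(462,283),(462,425)]),("fence",44,[(63,290),(63,326)]),("rail",30,[(65,405),(65,434)])):
    for p in L: print(nm,ray('top',*f(*p),z))
d=np.load('top0.npy')
for p in[(437,456),(420,430),(455,430),(420,480),(455,480),(436,530),(230,380),(230,340)]:
    u,v=f(*p); dd=d[round(v),round(u)]; print(p,dd,px2w('top',u,v,dd))
d=np.load('scene0.npy')
g=lambda u,v:(220+u/4.2424-.4,195+v/4.2424-.4)
for p in[(590,163),(570,160),(610,165),(630,235),(340,80),(370,370)]:
    u,v=g(*p); dd=d[round(v),round(u)]; print('s',p,dd,px2w('scene',u,v,dd))
for p in [(235,415),(280,448),(487,330)]: print('s piece',ray('scene',*g(*p),63))
E
```

```text
board [753.8 243.2  18. ]
board [491.5 232.   18. ]
board [761.4 -47.2  18. ]
board [501.4 -59.7  18. ]
piece top [578.7 200.9  63. ]
piece top [532.  199.3  63. ]
piece top [584.4  51.2  63. ]
piece top [538.8  50.2  63. ]
stop [606.5  -5.3  58. ]
stop [523.2  -6.7  58. ]
fence [598.  229.8  44. ]
fence [576.6 229.   44. ]
rail [530.9 227.5  30. ]
rail [513.6 226.8  30. ]
(437, 456) 1150.3414 [495.1  18.5 235.4]
(420, 430) 1153.3058 [508.1  27.2 234. ]
(455, 430) 1159.2635 [508.9   9.1 228. ]
(420, 480) 1139.1802 [482.4  27.3 245.1]
(455, 480) 1141.3572 [483.    9.7 243. ]
(436, 530) 1155.154 [458.2  17.7 226.2]
(230, 380) 1324.8362 [545.3 128.8  65.8]
(230, 340) 1336.6622 [569.5 129.7  56.8]
s (590, 163) 1382.0134 [487.7  19.6 241.6]
s (570, 160) 1397.4507 [502.5  21.3 231. ]
s (610, 165) 1377.5057 [478.9  13.3 244.2]
s (630, 235) 1368.518 [445.8  24.3 227.4]
s (340, 80) 1586.9377 [708.   37.6 119.9]
s (370, 370) 1542.1985 [566.2 112.4  42.7]
s piece [570.9 200.6  63. ]
s piece [537.2 191.7  63. ]
s piece [538.6  48.3  63. ]
```

```bash
cat >> h.py <<'E'
TH=.043; O=np.array([563,21,0.]); C,S=np.cos(TH),np.sin(TH)
def J(p): return np.array([C*p[0]-S*p[1],S*p[0]+C*p[1],p[2]])+O   # jig -> world
def tool(t=0): # tool down, x along jig x, leaned by t (hand leaning to +x)
    return R.from_euler('z',TH)*R.from_euler('y',t)*R.from_quat([1,0,0,0])
def row(P,t=0,s=None):   # fingertip point world, lean -> row
    s=s or r.sense(); q=R.from_quat(s['eef_rot']); T=tool(t)
    tcp=np.array(P)-T.apply([0,0,r.tips_ahead])
    print(np.round(np.r_[q.inv().apply(tcp-s['tcp_pos'])/10,(q.inv()*T).as_rotvec()],3).tolist())
E
python3 - <<'E'
from h import *
print(r.tips_ahead)
row([167,-654,420]);row([420,-330,420]);row([553,255,300]);
E
```

```text
8.0
[0.014, 0.009, -18.945, -0.001, 0.0, 0.207]
[32.539, -25.13, -18.911, -0.001, 0.0, 0.207]
[59.89, -78.508, -6.836, -0.001, 0.0, 0.207]
```

Call:
{"name": "step_arm", "arguments": {"plan": [[0, 0, -19, 0, 0, 0], [0, 0, -19, 0, 0, 0], [0, 0, -19, 0, 0, 0], [0, 0, -19, 0, 0, 0], [32.5, -25.1, -19, 0, 0, 0.1], [32.5, -25.1, -19, 0, 0, 0.2], [32.5, -25.1, -19, 0, 0, 0.207], [32.5, -25.1, -19, 0, 0, 0.207], [32.5, -25.1, -19, 0, 0, 0.207], [32.5, -25.1, -19, 0, 0, 0.207], [32.5, -25.1, -19, 0, 0, 0.207], [32.5, -25.1, -19, 0, 0, 0.207], [32.5, -25.1, -19, 0, 0, 0.207], [32.5, -25.1, -19, 0, 0, 0.207]], "hand": 0}}

```text
time_s: 1.27
tcp_pos: [421.1, -327.8, 429.4]
eef_rot: [1.0, 0.022, 0.0, -0.0]
contact_force: [0.8, 0.1, 0.9]
grip_width: -0.2
finger_force: 0.0
```

```bash
python3 - <<'E'
from h import *
print(r.tips_ahead)
row([553,255,420]);row([553,255,250])
E
```

```text
8.0
[15.758, -57.639, 0.171, -0.001, -0.0, 0.001]
[15.755, -57.629, 17.171, -0.001, -0.0, 0.001]
```

Call:
{"name": "step_arm", "arguments": {"plan": [[15.8, -57.6, 0, 0, 0, 0], [15.8, -57.6, 0, 0, 0, 0], [15.8, -57.6, 0, 0, 0, 0], [15.8, -57.6, 0, 0, 0, 0], [15.8, -57.6, 0, 0, 0, 0], [15.8, -57.6, 0, 0, 0, 0], [15.8, -57.6, 0, 0, 0, 0], [15.8, -57.6, 0, 0, 0, 0], [15.8, -57.6, 0, 0, 0, 0], [15.8, -57.6, 0, 0, 0, 0], [15.8, -57.6, 0, 0, 0, 0], [15.8, -57.6, 0, 0, 0, 0], [15.8, -57.6, 0, 0, 0, 0], [15.8, -57.6, 0, 0, 0, 0], [15.8, -57.6, 0, 0, 0, 0], [15.8, -57.6, 17, 0, 0, 0], [15.8, -57.6, 17, 0, 0, 0], [15.8, -57.6, 17, 0, 0, 0], [15.8, -57.6, 17, 0, 0, 0], [15.8, -57.6, 17, 0, 0, 0]]}}

```text
time_s: 2.93
tcp_pos: [549.6, 249.0, 251.8]
eef_rot: [1.0, 0.021, -0.005, 0.003]
contact_force: [-1.7, -0.6, -0.4]
grip_width: 0.2
finger_force: 0.0
```

```bash
python3 - <<'E'
from h import *
s=r.sense(); p,d=eyes.capture('wrist'); cv2.imwrite('pics/w1.png',p[:,:,::-1]); np.save('w1.npy',d)
import pickle; pickle.dump(s,open('w1.pkl','wb')); print(s['tcp_pos'],s['eef_rot'])
row([552.5,238,100]);row([552.5,238,38])
E
```

```text
[549.61624367 249.03605065 251.83098394] [ 0.99975006  0.02149142 -0.00543321  0.00290158]
[0.222, 1.143, 14.734, 0.004, 0.008, -0.0]
[0.27, 1.119, 20.934, 0.004, 0.008, -0.0]
```

View pics/w1.png

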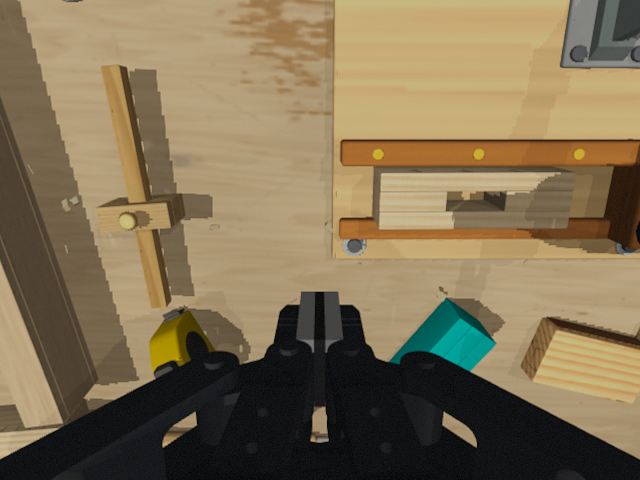

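The wrist view shows the piece's push end with top corners near (380,170) and (378,229), the fence end at (341,153) and the rail end at (340,228). The tape measure and gauge are well to the left.

```bash
python3 - <<'E'
from h import *
import pickle; s=pickle.load(open('w1.pkl','rb')); np.set_printoptions(precision=1,suppress=True)
for u,v,z in((380,170,63),(378,229,63),(573,170,63),(570,229,63),(341,141,44),(341,165,44),(340,219,30),(340,239,30),(637,141,44)): print(u,v,ray('wrist',u,v,z,s))
s2=r.sense(); print(s2['tcp_pos'],s2['eef_rot']); row([552.5,238,100]);row([552.5,238,38])
E
```

```text
380 170 [580.4 203.8  63. ]
378 229 [534.  201.4  63. ]
573 170 [586.7  57.   63. ]
570 229 [540.4  49.2  63. ]
341 141 [599.3 233.5  44. ]
341 165 [580.5 232.4  44. ]
340 219 [532.4 229.6  30. ]
340 239 [514.3 228.6  30. ]
637 141 [609.4  -0.3  44. ]
[550.9 249.9 255.3] [ 1.  0. -0.  0.]
[0.222, 1.143, 14.734, 0.004, 0.008, -0.0]
[0.27, 1.119, 20.934, 0.004, 0.008, -0.0]
```

Call:
{"name": "step_arm", "arguments": {"plan": [[0.5, 1.1, 4, 0, 0, 0], [0.5, 1.1, 8, 0, 0, 0], [0.5, 1.1, 12, 0, 0, 0], [0.5, 1.1, 15, 0, 0, 0], [0.5, 1.1, 18, 0, 0, 0], [0.5, 1.1, 20, 0, 0, 0], [0.5, 1.1, 20.9, 0, 0, 0], [0.5, 1.1, 20.9, 0, 0, 0], [0.5, 1.1, 20.9, 0, 0, 0]]}}

```text
time_s: 3.73
tcp_pos: [559.9, 241.7, 52.2]
eef_rot: [1.0, 0.021, 0.001, -0.0]
contact_force: [-0.5, -0.5, -0.1]
grip_width: 0.1
finger_force: 0.0
```

```bash
python3 - <<'E'
from h import *
s=r.sense();print(s['tcp_pos'],s['contact_force'])
row([556.8,205,38]); row([559.3,165,38]);row([560,150,38])
E
```

```text
[559.88010793 241.67063939  52.17593049] [-0.4621894  -0.49938183 -0.12325531]
[-0.465, 3.651, 0.614, -0.001, -0.002, -0.0]
[-0.386, 7.658, 0.611, -0.001, -0.002, -0.0]
[-0.38, 9.16, 0.609, -0.001, -0.002, -0.0]
```

Call:
{"name": "step_arm", "arguments": {"plan": [[-0.2, 0.5, 0.3, 0, 0, 0], [-0.2, 1.2, 0.5, 0, 0, 0], [-0.2, 2.0, 0.5, 0, 0, 0], [-0.2, 2.5, 0.5, 0, 0, 0], [-0.2, 3.0, 0.5, 0, 0, 0], [-0.2, 3.5, 0.5, 0, 0, 0], [-0.2, 4.0, 0.5, 0, 0, 0], [-0.2, 4.5, 0.5, 0, 0, 0], [-0.2, 5.0, 0.5, 0, 0, 0], [-0.2, 5.5, 0.5, 0, 0, 0], [-0.2, 6.0, 0.5, 0, 0, 0], [-0.2, 6.5, 0.5, 0, 0, 0], [-0.2, 6.8, 0.5, 0, 0, 0], [-0.2, 7.0, 0.5, 0, 0, 0], [-0.2, 7.0, 0.5, 0, 0, 0]]}}

```text
time_s: 4.98
tcp_pos: [559.4, 170.1, 45.2]
eef_rot: [1.0, 0.021, -0.0, 0.0]
contact_force: [-0.5, -0.1, -0.5]
grip_width: 0.1
finger_force: 0.0
```

Call:
{"name": "step_arm", "arguments": {"plan": [[0, 0.2, 0, 0, 0, 0], [0, 0.4, 0, 0, 0, 0], [0, 0.6, 0, 0, 0, 0], [0, 0.8, 0, 0, 0, 0], [0, 0.8, 0, 0, 0, 0], [0, 0.8, 0, 0, 0, 0]]}}

```text
time_s: 5.48
tcp_pos: [559.7, 162.5, 45.3]
eef_rot: [1.0, 0.021, -0.0, 0.0]
contact_force: [-0.4, 0.5, -0.8]
grip_width: 0.0
finger_force: 0.0
```

Call:
{"name": "step_arm", "arguments": {"plan": [[0, 0.1, 0, 0, 0, 0], [0, 0.2, 0, 0, 0, 0], [0, 0.3, 0, 0, 0, 0], [0, 0.4, 0, 0, 0, 0], [0, 0.5, 0, 0, 0, 0], [0, 0.5, 0, 0, 0, 0]]}}

```text
time_s: 5.98
tcp_pos: [559.9, 158.5, 45.4]
eef_rot: [1.0, 0.022, 0.0, -0.0]
contact_force: [0.7, 2.7, -0.3]
grip_width: 0.1
finger_force: 1.5
```

Call:
{"name": "step_arm", "arguments": {"plan": [[0, 0.1, 0, 0, 0, 0], [0, 0.2, 0, 0, 0, 0], [0, 0.3, 0, 0, 0, 0], [0, 0.3, 0, 0, 0, 0]]}}

```text
time_s: 6.32
tcp_pos: [560.1, 158.4, 45.7]
eef_rot: [1.0, 0.023, 0.001, -0.002]
contact_force: [-0.9, 10.9, 0.1]
grip_width: 0.3
finger_force: 5.4
```

Call:
{"name": "step_arm", "arguments": {"plan": [[0, -1.0, 0, 0, 0, 0], [0, -3.0, 0, 0, 0, 0], [0, -4.0, -4, 0, 0, 0], [0, -4.0, -8, 0, 0, 0], [0, -4.0, -12, 0, 0, 0], [0, -4.0, -16, 0, 0, 0], [0, -4.0, -20, 0, 0, 0], [0, -4.0, -24, 0, 0, 0], [0, -4.0, -28, 0, 0, 0], [0, -4.0, -30, 0, 0, 0], [0, -4.0, -30, 0, 0, 0]]}}

```text
time_s: 7.23
tcp_pos: [559.8, 195.5, 350.9]
eef_rot: [1.0, 0.021, 0.004, -0.001]
contact_force: [-0.2, 0.7, -0.3]
grip_width: 0.0
finger_force: 0.0
```

```bash
cat >> h.py <<'E'
def plate(phi,up=0,t=None,s=None):
    p=J([150-247*np.cos(phi)+(15+up)*np.sin(phi),0,115+247*np.sin(phi)+(15+up)*np.cos(phi)])
    t=phi if t is None else t
    print(phi,up,np.round(p,1),end=' '); row(p,t,s)
E
python3 - <<'E'
from h import *
s=r.sense();print(s['tcp_pos'])
p,d=eyes.capture('top'); cv2.imwrite('pics/top1.png',cv2.resize(p[170:310,245:385,::-1],(600,600),interpolation=cv2.INTER_CUBIC)); np.save('top1.npy',d)
plate(.38,100); plate(.38,45)
E
```

```text
[559.83325704 195.51064781 350.88606721]
0.38 100 [526.3  19.4 313.4] [-3.732, 17.414, 2.679, -0.001, -0.384, -0.001]
0.38 45 [505.9  18.5 262.3] [-5.794, 17.419, 7.777, -0.001, -0.384, -0.001]
```

View pics/top1.png

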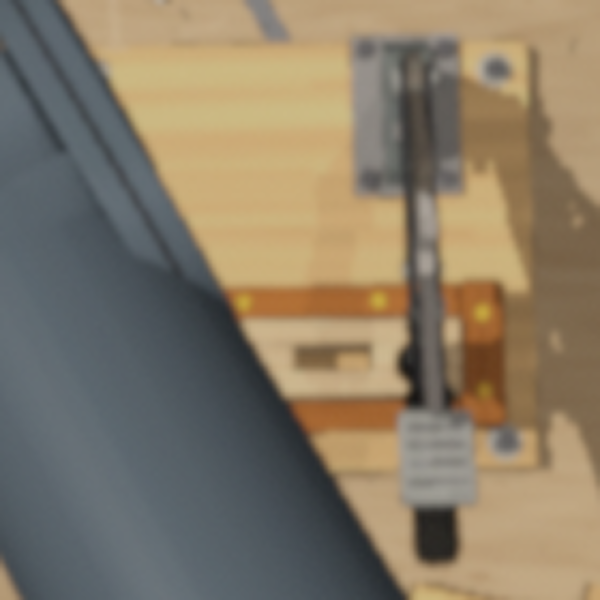

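The piece's right end now meets the stop (460,355 in the crop), and the plate's centre is still at (437,456). Next I move above the plate.

Call:
{"name": "step_arm", "arguments": {"plan": [[-3.7, 4.0, 2.7, 0, -0.1, 0], [-3.7, 8.0, 2.7, 0, -0.2, 0], [-3.7, 12.0, 2.7, 0, -0.3, 0], [-3.7, 15.0, 2.7, 0, -0.384, 0], [-3.7, 17.4, 2.7, 0, -0.384, 0], [-3.7, 17.4, 2.7, 0, -0.384, 0], [-5.8, 17.4, 7.8, 0, -0.384, 0], [-5.8, 17.4, 7.8, 0, -0.384, 0], [-5.8, 17.4, 7.8, 0, -0.384, 0], [-5.8, 17.4, 7.8, 0, -0.384, 0], [-5.8, 17.4, 7.8, 0, -0.384, 0]]}}

```text
time_s: 8.2
tcp_pos: [508.5, 19.0, 268.0]
eef_rot: [0.981, 0.021, -0.19, 0.004]
contact_force: [-0.0, -0.1, 0.3]
grip_width: -0.1
finger_force: 0.0
```

```bash
python3 - <<'E'
from h import *
s=r.sense(); p,d=eyes.capture('wrist'); cv2.imwrite('pics/w2.png',p[:,:,::-1]); np.save('w2.npy',d)
s=r.sense(); print(s['tcp_pos'],s['contact_force'])
for a in((.38,45),(.38,20),(.38,0),(.38,-2),(.3,-2),(.2,-3),(.1,-4),(0,-4),(-.02,-8)): plate(*a,t=max(a[0],0),s=s)
E
```

```text
[508.72611546  19.03714366 268.20357677] [-0.58238997  0.04093041  0.48480533]
0.38 45 [505.9  18.5 262.3] [-0.044, 0.037, -0.151, -0.0, 0.002, 0.0]
0.38 20 [496.7  18.1 239.1] [-0.039, 0.037, 2.349, -0.0, 0.002, 0.0]
0.38 0 [489.3  17.8 220.5] [-0.034, 0.037, 4.349, -0.0, 0.002, 0.0]
0.38 -2 [488.5  17.8 218.7] [-0.034, 0.037, 4.549, -0.0, 0.002, 0.0]
0.3 -2 [480.9  17.5 200.4] [-0.118, 0.038, 6.53, -0.0, 0.082, 0.0]
0.2 -3 [473.4  17.1 175.8] [0.017, 0.038, 9.104, -0.0, 0.182, 0.0]
0.1 -4 [468.4  16.9 150.6] [0.419, 0.038, 11.648, -0.0, 0.282, 0.0]
0 -4 [466.1  16.8 126. ] [1.044, 0.038, 14.044, -0.0, 0.382, 0.0]
-0.02 -8 [466.   16.8 117.1] [1.369, 0.038, 14.877, -0.0, 0.382, 0.0]
```

View pics/w2.png

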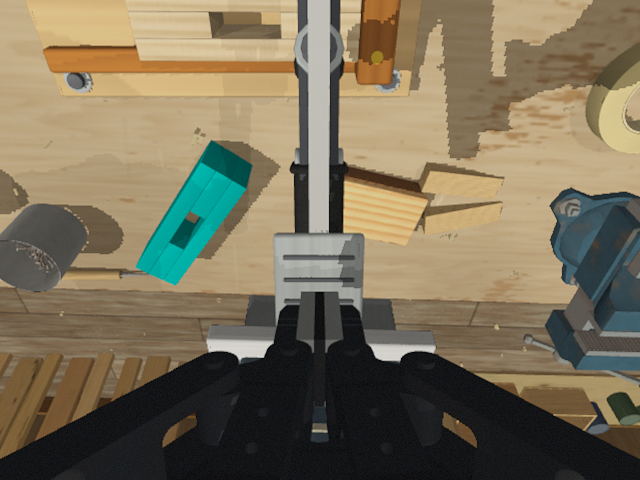

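Call:
{"name": "step_arm", "arguments": {"plan": [[0, 0, 1.2, 0, 0, 0], [0, 0, 2.2, 0, 0, 0], [0, 0, 3.2, 0, 0, 0], [0, 0, 4.3, 0, 0, 0], [0, 0, 4.8, 0, 0, 0], [-0.1, 0, 5.8, 0, 0.04, 0], [-0.1, 0, 6.8, 0, 0.08, 0], [-0.1, 0, 8.1, 0, 0.13, 0], [0, 0, 9.4, 0, 0.18, 0], [0.2, 0, 10.6, 0, 0.23, 0], [0.4, 0, 11.8, 0, 0.28, 0], [0.7, 0, 13.0, 0, 0.33, 0], [1.0, 0, 14.0, 0, 0.38, 0], [1.0, 0, 14.2, 0, 0.38, 0], [1.0, 0, 14.2, 0, 0.38, 0], [1.0, 0, 14.2, 0, 0.38, 0]]}}

```text
time_s: 9.58
tcp_pos: [464.3, 16.9, 136.0]
eef_rot: [1.0, 0.021, -0.0, 0.001]
contact_force: [-18.8, -1.2, 64.8]
grip_width: -0.1
finger_force: 34.0
```

```bash
python3 - <<'E'
from h import *
s=r.sense(); print(s['tcp_pos'],s['contact_force'],s['eef_rot'])
p,d=eyes.capture('scene'); cv2.imwrite('pics/scene2.png',cv2.resize(p[195:335,220:385,::-1],(700,594),interpolation=cv2.INTER_CUBIC))
E
```

```text
[464.3348036   16.91447593 135.9668995 ] [-18.84140008  -1.21559819  64.78265018] [ 9.99769738e-01  2.14407445e-02 -1.35028674e-04  8.64394625e-04]
```

View pics/scene2.png

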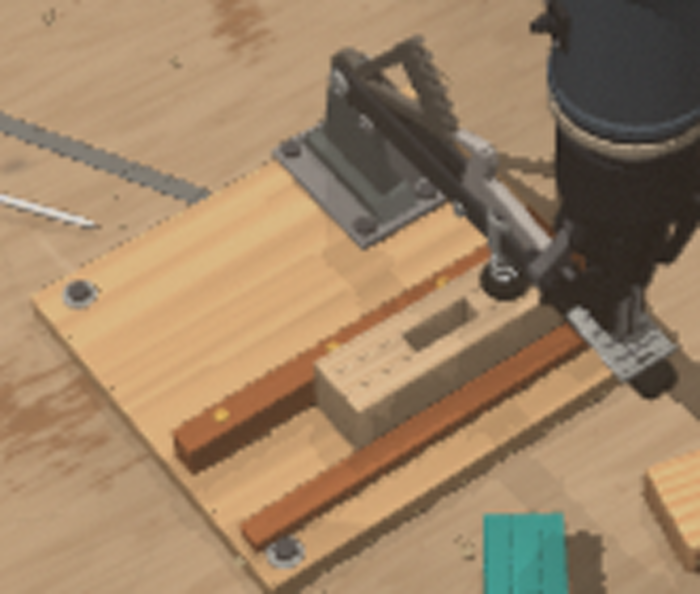

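Call:
{"name": "step_arm", "arguments": {"plan": [[0, 0, -0.1, 0, 0, 0], [0, 0, -0.2, 0, 0, 0], [0, 0, -0.3, 0, 0, 0], [0, 0, -0.3, 0, 0, 0], [0, 0, -0.3, 0, 0, 0]]}}

```text
time_s: 10.05
tcp_pos: [464.4, 16.8, 137.6]
eef_rot: [1.0, 0.021, -0.001, 0.001]
contact_force: [-10.9, -1.2, 41.7]
grip_width: -0.2
finger_force: 21.8
```

Call:
{"name": "step_arm", "arguments": {"plan": [[0, 0, -0.1, 0, 0, 0], [0, 0, -0.2, 0, 0, 0], [0, 0, -0.2, 0, 0, 0], [0, 0, -4.2, 0, 0, 0], [0, 0, -8.2, 0, 0, 0], [0, 0, -12, 0, 0, 0], [0, 0, -16, 0, 0, 0], [-4, 0, -20, 0, 0, 0], [-4, -4, -22, 0, 0, 0], [-4, -8, -22, 0, 0, 0], [-4, -12, -22, 0, 0, 0], [-4, -16, -22, 0, 0, 0], [-4, -20, -22, 0, 0, 0], [-4, -20, -22, 0, 0, 0]]}}

```text
time_s: 11.22
tcp_pos: [414.5, 223.1, 355.8]
eef_rot: [1.0, 0.026, -0.002, -0.002]
contact_force: [-0.5, 0.3, 0.3]
grip_width: 0.2
finger_force: 0.0
```

```bash
python3 - <<'E'
from h import *
s=r.sense(); print(s['tcp_pos'],s['contact_force'])
p,d=eyes.capture('scene'); c=cv2.resize(p[195:335,220:385,::-1],(700,594),interpolation=cv2.INTER_CUBIC); cv2.imwrite('pics/scene3.png',c)
dt=eyes.capture('top')[1]
for u,v in((345,275),(347,280),(347,285),(347,293)): print(u,v,px2w('top',u,v,dt[v,u]))
E
```

```text
[414.54834226 223.12527049 355.77509425] [-0.47084446  0.29170833  0.31786056]
345 275 [502.15645502  16.65479254 146.82253056]
347 280 [490.54811302  11.96477715 149.53017982]
347 285 [479.06533023  11.63882535 147.72301167]
347 293 [460.54693843  11.47726689 150.51676853]
```

View pics/scene3.png

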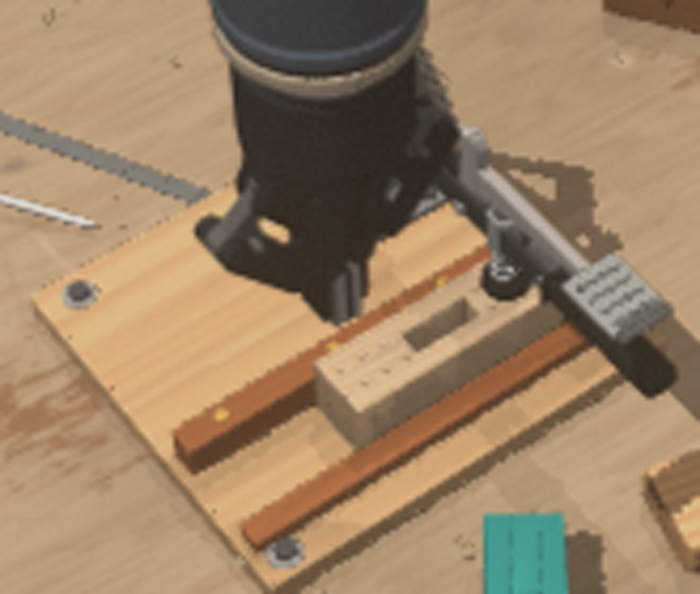

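The piece is unchanged. The grip end at (655,378) and the foot at (500,283) have not moved from the pressed-down picture. The plate has sprung back to 149 mm, which is 130 + 19 mm, so the pawl is seated and the arm is locked level.

```bash
python3 -c "
from cell import r
print(r.hand_in())"
```

```text
the job is handed in; nothing more can be done
None
```

The piece is home against the stop, and the hold-down is down on it with the pawl seated in the last notch, judging by the camera and depth readings. The robot is clear, and the job was handed in after about 11 s, with a peak measured force of about 68 N at the fingertips.

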